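Turn the crock lid to its pin and press it home

TASK

The wooden lid of the mint-green crock is standing proud on its gasket. Turn it with a fingertip against its finger bar until the notch in its rim meets the steel pin on the crock's rim, then press it gently down, without forcing, until it is fully home. Do not pinch or lift the lid, and leave everything else standing where it is.

Things in the scene. Friction and masses are not known exactly. Their poses are not given: they have to be found in the camera images.
- crock: squat mint-green ceramic crock, 132 mm across, rim 100 mm above its base, heavy and immovable; origin at the centre of its underside, on the board; z up. A steel pin lies level on its rim along its +x axis, held by a steel bracket 18 mm wide on the wall below it
- pin (a point): point on the axis of the crock's steel pin, 60 mm from the crock's axis, 104.5 mm above the board. The pin is 9 mm thick and lies radially, 54 to 84 mm from the crock's axis: its inner end is under the lid's edge, its outer end shows beyond the lid
- lid: flat round wooden lid on the crock, 120 mm across, 10 mm thick; origin at the centre of the flange's underside, on the crock's axis; z up; notch on its +x axis, finger bar on its -x axis. It stays on the crock's axis, turns without end either way (drag about 0.1 N m, stays where left). At the start its underside is 109.5 mm above the board, just above the pin
- notch (a point): middle of the notch's mouth at the lid's edge, 60 mm from the axis, level with the flange's underside. The notch is 14 mm wide and 11 mm deep, cut right through the lid and open to the outside. Over the pin it has about 2.5 mm play each way
- lid_lift (a joint): how far the lid is pressed down in its gasket, m: 0 at the start, 0.009 fully home (underside 100.5 mm above the board); it stays where left. The pin blocks it unless the notch is over the pin; then about 5 N down moves it, more when pressed faster. Negative: pulled up, not wanted
- bar (a point): top middle of the steel finger bar that stands on the lid opposite the notch. The bar lies radially on the lid's -x axis from 14 to 52 mm from the axis, 14 mm thick up to 14 mm above the lid's top face and 6 mm thick from there up to 18 mm above it; this point is 33 mm from the axis, 28 mm above the flange's underside
- bar_left: side cheek of the finger bar on the lid's +y side, 32 x 4 x 14 mm; its frame is that of the lid
- bar_right: side cheek of the finger bar on the lid's -y side, 32 x 4 x 14 mm; its frame is that of the lid
- salt: stainless salt shaker beside the crock, 42 mm across, 82 mm high, loose; origin under its centre. Leave alone
- pepper: stainless pepper shaker beside the crock, 42 mm across, 98 mm high, loose; origin under its centre. Leave alone
- canister: small mint-green clamp-lid canister, 90 mm across, 115 mm high, loose; origin under its centre. Leave alone
- lifter: grey silicone lid lifter lying flat, about 140 x 45 x 10 mm, loose; origin under its middle. Leave alone
- tea_tin: closed tin, 74 mm across, 75 mm high, loose; origin under its centre. Leave alone
- spice_tin: small closed tin, 58 mm across, 45 mm high, loose; origin under its centre. Leave alone
- oil: green glass oil bottle, 60 mm across, 200 mm high, loose; origin under its centre. Leave alone
There are look-alikes about, which are no part of the job. What is shaped like the crock but pink or red is not meant.

How it is judged:
By the outcome, as a careful person would: the job done as asked, in the order asked, and still so for the second after the job is handed in, with the robot touching nothing.
It also fails if it takes over 51 s, if anything falls off the work surface, if the arm or the gripper's body presses on something with over 40 N, if the wrist force passes 120 N, or if a joint passes its speed limit or range.

ROBOT

A 6-joint arm with a two-finger parallel gripper is mounted at the origin on the work surface. World frame = base frame: x ahead of the robot, y to its left, z up, the work surface at z = 0. Lengths are in mm, angles in rad, forces in N, time in s.
With the tool pointing down it reaches from about 350 to 875 mm from the base axis. Payload 4.2 kg.
Tool frame: the origin (TCP) lies at the very end of the fingers, on their centre line; the grasp point (between the pads) lies 19 mm behind it; z points along the fingers, y is the line along which they close (so a half turn about z gives the same grasp; the last joint's range is limited). The gripper opens to 85 mm and grips with 20 to 120 N. Pads are 22 mm wide; open, the fingers measure 114 mm over their backs; the gripper's body (76 mm by 85 mm) begins 54 mm behind the grasp point. The pads swing forward as they close: fully open they stand 13 mm farther back than shut.
Start: joints at [-0.849, 0.385, 0.008, 0, -1.194, -0.259], TCP at [279.046, -559.225, 192.312] pointing down, gripper open.
Joint ranges: [-3.14, 3.14], [-1.21, 2.06], [-1.07, 1.41], [-3.16, 2.05], [-2.99, -0.16], [-3.1, 3.1]. Speed limits (rad/s): [2.79, 2.79, 3.14, 3.14, 3.14, 3.14].

INTERFACE

Orientations are given as a unit quaternion [x, y, z, w].
In Python, from bench import arm gives the robot as it stands.
- The arm moves only by the tool servo_tool, never from a script. Its argument "rows" is a list that holds one entry, the list of rows, each a list of 7 numbers: the finger opening in mm, from 0 to 85.4, then the shift along the tool's x, y, z in mm, then the turn, a rotation vector about the tool's x, y, z in rad. A call has 1 to 10 rows; each row is the pose to reach, as a shift and turn from the pose commanded when the call began, along the tool's axes at that moment; what a row does not reach only later rows make up. A row lasts 1/8 s, in which the tool goes at most 62.5 mm and 10.7 degrees, less where a joint would pass 70% of its speed; a pose out of reach is approached as far as the arm can. A call with a gripper value outside its range is refused whole. The fingers move at their own pace and stop on an object; the grip force is fixed at half the most. Time passes only in rows, so rows that repeat a pose let the fingers close. It gives the time, the measured TCP pose, the force, the opening and the grip force at its end, in the units of the state.
- arm.read_state(): the state, without advancing time (a new reading comes with each control period).
- arm.get_image(name): name is "scene" or "side" or "wrist"; returns the picture (480x640x3 uint8, red, green, blue); there is no depth.
- arm.camera_params(name): a dict with "intrinsics" (3x3 intrinsics, pixels), "D" ([k1, k2, p1, p2, k3] as OpenCV has them; the pictures are not rectified), "R" (3x3) and "t" (3): a world point X has camera coordinates R X + t. Camera axes: x right, y down, z forward; pixel columns grow to the right and rows downward; lengths in mm; the calibration is good to about 2 mm. A picture is of the moment at which its call begins: read the wrist's pose just before it. camera_params takes no time and is no camera call; for the wrist camera it gives the pose at the moment of the call.
- arm.job_done(): hands the job in; it is judged then, once.
The state is a dict: "clock": time; "joints": joint angles; "joint_vel": joint speeds; "joint_efforts": joint torques, N m; "position": TCP position; "ee_rot": TCP orientation; "contact_force": force on the tool from outside, world axes, zero at the start; "wrist_torque": the same for the moment, N m; "gripper_width": finger opening in mm; "grasp_force": force on a finger pad.
Only numpy, scipy, OpenCV 4.12 (cv2) and the standard library are available. Lean on these libraries where they do the work, as an engineer would, in place of code of your own. Each camera call takes 0.05 s, during which the arm holds its last target. There are 200 camera calls.

## Working session

There is one attempt and no reset: what is moved stays moved. The work goes in short steps, Python scripts to look and compute and a tool call to move; the robot and the scene stay as the last step left them, time stands still between calls to the robot, and variables do not carry over. Pictures are saved under pics/ and viewed, at most 10 in all, crops included, and the job is handed in when it is done.

Besides the shell and the picture viewer there is one more tool, called after ">>>" in YAML: its name, and indented under it one key for each argument. servo_tool: Moves the arm, as the interface text tells. Its arguments: {"type":"object","properties":{"rows":{"type":"array"}},"required":["rows"]}

```bash
mkdir -p pics
cat > h.py <<'E'
import numpy as np, cv2
from bench import arm
def snap(n,f):
    im=arm.get_image(n); cv2.imwrite('pics/'+f,cv2.cvtColor(im,cv2.COLOR_RGB2BGR)); return im
def ray(n,px,z,p=None):
    p=p or arm.camera_params(n); K=np.array(p["intrinsics"],float);R=np.array(p["R"]);t=np.array(p["t"])
    u=cv2.undistortPoints(np.array([[px]],float),K,np.array(p["D"],float)).ravel()
    d=R.T@np.array([u[0],u[1],1]); c=-R.T@t
    return c+d*(z-c[2])/d[2]
def proj(n,X,p=None):
    p=p or arm.camera_params(n)
    r,_=cv2.Rodrigues(np.array(p["R"],float))
    return cv2.projectPoints(np.array(X,float).reshape(-1,3),r,np.array(p["t"],float),np.array(p["intrinsics"],float),np.array(p["D"],float))[0].reshape(-1,2)
E
python3 - <<'E'
from h import *
snap("scene","s0.png");snap("side","d0.png")
s=arm.read_state();print(s["position"],s["ee_rot"],s["clock"])
for n in("scene","side","wrist"):
    p=arm.camera_params(n);print(n,-np.array(p["R"]).T@np.array(p["t"]))
E
```

```text
[ 278.7673112  -558.70692267  191.31304017] [-2.29239616e-01  9.73369516e-01  9.52487334e-04 -2.77049077e-04] 0.1
scene [1396.52470564 -487.05629567  886.69728788]
side [ 10.70699543 721.29655719 900.89332405]
wrist [ 202.94367915 -596.60702845  372.89690431]
```

View pics/s0.png

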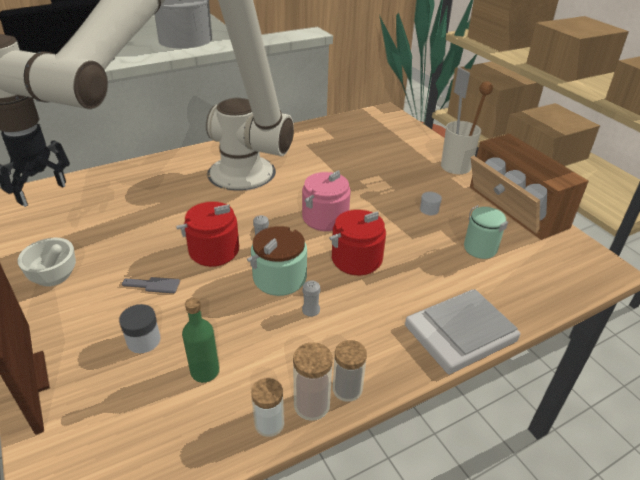

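View pics/d0.png

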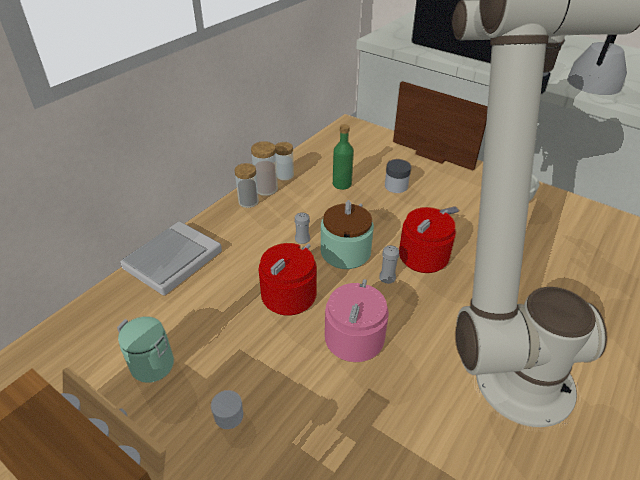

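Possible mix-ups in the scene picture are red crocks (212,233) and (358,242), a pink one (326,201) and the mint canister (486,232). The target is the mint crock with the wooden lid at scene (279,260), side (347,235). The shakers stand at (261,228) and (311,298). I'll check the target in one close crop.

```bash
python3 - <<'E'
import cv2,numpy as np
a=cv2.imread('pics/s0.png')[215:305,235:335];b=cv2.imread('pics/d0.png')[190:280,300:400]
c=np.hstack([cv2.resize(x,(400,360),interpolation=cv2.INTER_CUBIC) for x in(a,b)])
cv2.imwrite('pics/c0.png',c)
E
python3 - <<'E'
from h import *
for z in (119.5,):
  print(ray("scene",(279,244),z),ray("side",(347,220),z))
print(ray("scene",(311,312),0),ray("side",(303,240),0),ray("side",(389,280),0))
E
```

```text
[ 525.94498587 -106.75964857  119.5       ] [511.8429247 -97.7419488 119.5      ]
[649.29823138 -86.09368024   0.        ] [636.89675004 -81.24900358   0.        ] [374.22783284 -88.65571045   0.        ]
```

View pics/c0.png

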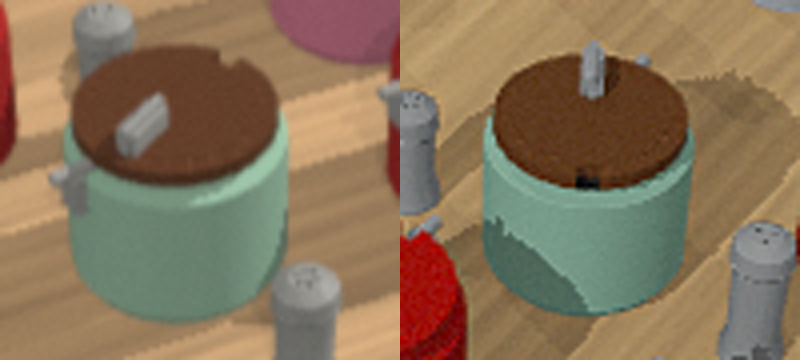

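The crop confirms the target: a mint crock with a wooden lid. The notch is at scene (293,230.5) / side (347,235), the bar at scene (271,246), and the pin at scene (249.5,259.5) / side (361,205.5). Next I'll work out the approach and a wrist view.

Run:
```python
from h import *
from scipy.spatial.transform import Rotation as Ro
s=arm.read_state();T=Ro.from_quat(s["ee_rot"]).as_matrix();P=s["position"];print(T.round(3))
# pin, notch, bar estimates
print("pin",ray("scene",(249.5,259.5),104.5),ray("side",(360.75,205.5),104.5))
print("notch",ray("scene",(293,230.5),119.5),ray("side",(346.75,235),119.5))
print("bar",ray("scene",(273,243),137.5),ray("side",(347.7,203),137.5))
print("oil",ray("scene",(205,375),0),ray("side",(342,187),0))
L=np.array([519,-102,119.5])
p=arm.camera_params("wrist");R=np.array(p["R"]);t=np.array(p["t"])
print("camaxis in tool",T.T@R[2], "cam in tool",T.T@(-R.T@t-P))
for X in ([519,-102,300],[560,-80,320],[500,-110,300],[600,-60,300]):
  q=dict(p);q["t"]=t-R@(np.array(X)-P);d=T.T@(np.array(X)-P)
  print(X,d.round(),proj("wrist",L,q),proj("wrist",np.array(X,float),q))
```

```text
[[-0.895 -0.446 -0.001]
 [-0.446  0.895  0.002]
 [ 0.     0.002 -1.   ]]
pin [ 529.78134772 -182.37727873  104.5       ] [ 525.60212519 -184.21799775  104.5       ]
notch [494.3765041  -55.56124152 119.5       ] [481.26314394 -50.52155432 119.5       ]
bar [ 537.06491165 -126.26630528  137.5       ] [ 535.97870623 -135.8909323   137.5       ]
oil [ 708.54442619 -360.39545267    0.        ] [ 689.24135153 -347.31876398    0.        ]
camaxis in tool [-0.32657176  0.00099239  0.94517189] cam in tool [  84.78676324    0.28084086 -181.57496198]
[519, -102, 300] [-419.  302. -108.] [[312.77510889 207.11208457]] [[312.80647943 284.04624736]]
[560, -80, 320] [-465.  303. -128.] [[311.42564507 157.68557566]] [[312.80647943 284.04624736]]
[500, -110, 300] [-398.  303. -108.] [[311.46375676 226.92178131]] [[312.80647943 284.04624736]]
[600, -60, 300] [-510.  303. -108.] [[311.28295621 110.98965297]] [[312.80647943 284.04624736]]
```

>>> servo_tool:
  rows:
    - [[0,-30,20,-50,0,0,0],[0,-80,50,-90,0,0,0],[0,-140,85,-108,0,0,0],[0,-190,115,-108,0,0,0],[0,-245,145,-108,0,0,0],[0,-300,178,-108,0,0,0],[0,-355,210,-108,0,0,0],[0,-405,242,-108,0,0,0],[0,-460,273,-108,0,0,0],[0,-510,303,-108,0,0,0]]

```text
clock: 1.35
position: [596.1, -65.5, 299.9]
ee_rot: [-0.229, 0.973, 0.0, -0.0]
contact_force: [1.0, -0.9, 0.6]
gripper_width: 0.4
grasp_force: 0.0
```

>>> servo_tool:
  rows:
    - [[0,0,0,0,0,0,0],[0,0,0,0,0,0,0],[0,0,0,0,0,0,0]]

```text
clock: 1.72
position: [595.0, -68.6, 300.5]
ee_rot: [-0.229, 0.974, -0.0, -0.0]
contact_force: [-1.0, 0.6, -0.0]
gripper_width: 0.2
grasp_force: 0.0
```

Run:
```python
from h import *
s=arm.read_state();import json
p=arm.camera_params("wrist");json.dump({k:np.array(v).tolist() for k,v in p.items() if k in("intrinsics","D","R","t")},open('w1.json','w'))
im=snap("wrist","w1.png");print(s["clock"],s["position"],s["ee_rot"],s["gripper_width"],s["contact_force"],proj("wrist",[519,-102,119.5],p))
```

```text
1.725 [594.96115973 -68.56524014 300.50914493] [-2.28636955e-01  9.73511757e-01 -3.97414786e-05 -9.82126968e-06] 0.163907763250422 [-1.0231317   0.56556597 -0.0218567 ] [[317.35562081 120.29817252]]
```

View pics/w1.png

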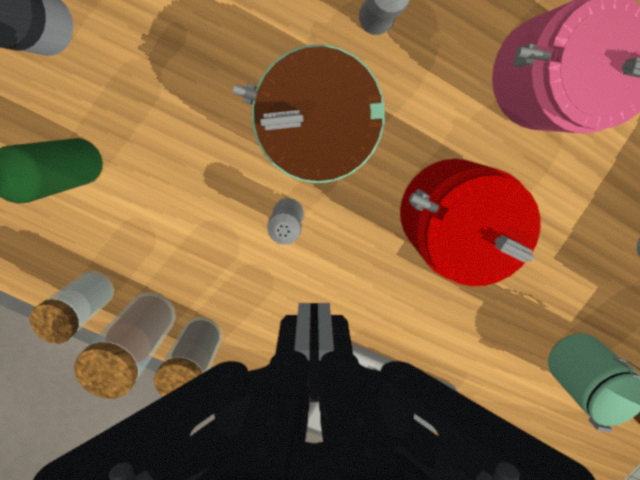

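The wrist view shows the lid centred near (319,113), with the notch at (378,111), the bar at (282,120), and the pin protruding at (240,91)–(255,97). The salt/pepper shakers are at (285,222) and (382,10).

Run:
```python
from h import *
import json
from scipy.optimize import least_squares
p=json.load(open('w1.json'));im=cv2.imread('pics/w1.png')
roi=im[35:195,225:395].astype(int);b,g,r=roi[...,0],roi[...,1],roi[...,2]
m=((r-b>40)&(r<135)).astype(np.uint8)
m=cv2.morphologyEx(m,cv2.MORPH_OPEN,np.ones((5,5)))
c=max(cv2.findContours(m,0,1)[0],key=cv2.contourArea);h=cv2.convexHull(c).reshape(-1,2)+[225,35]
W=np.array([ray("",q,119.5,p) for q in h])[:,:2]
f=least_squares(lambda v:np.hypot(*(W-v[:2]).T)-v[2],[519,-102,60],loss='soft_l1');print(f.x,np.abs(f.fun).mean())
C=f.x[:2]
# green notch
hsv=cv2.cvtColor(im,cv2.COLOR_BGR2HSV)[95:128,366:388]
ys,xs=np.where((hsv[...,0]>60)&(hsv[...,0]<95)&(hsv[...,1]>40));print(xs.min()+366,xs.max()+366,ys.min()+95,ys.max()+95)
def ang(px,z):
  d=ray("",px,z,p)[:2]-C;return np.hypot(*d),np.degrees(np.arctan2(d[1],d[0]))
print("notch",ang((378,111.5),119.5));
for q in((265,120.5),(299,118.5),(282,119.5)): print("bar",ang(q,137.5))
for q in((240,91),(248,93),(255,96)):print("pin",ang(q,107))
cv2.imwrite('pics/w1c.png',cv2.resize(im[40:190,220:400],(720,600),interpolation=cv2.INTER_CUBIC))
```

```text
[ 515.31136964 -103.29172799   59.63011836] 0.1268910003271303
371 383 102 122
notch (np.float64(56.012341573217434), np.float64(120.86675238412006))
bar (np.float64(47.30494162566592), np.float64(-58.855341725604))
bar (np.float64(17.077007671337043), np.float64(-55.955578537213036))
bar (np.float64(32.16200015972073), np.float64(-58.05426914758476))
pin (np.float64(77.35102433960833), np.float64(-80.95342620197644))
pin (np.float64(69.59802554831614), np.float64(-81.33515700130916))
pin (np.float64(62.5135217886538), np.float64(-80.75778930514944))
```

View pics/w1c.png

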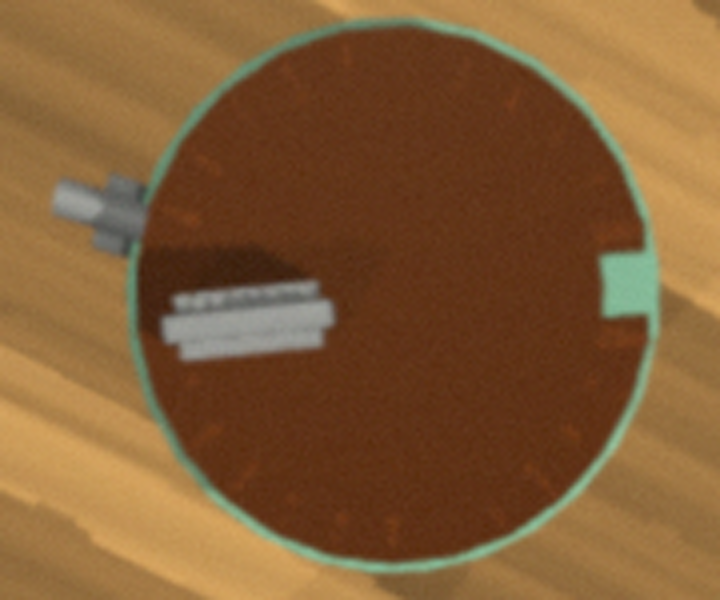

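>>> servo_tool:
  rows:
    - [[0,50,-11,20,0,0,0],[0,100,-22,40,0,0,0],[0,112,-24,80,0,0,0],[0,112,-24,120,0,0,0],[0,112,-24,140,0,0,0],[0,112,-24,140,0,0,0],[0,112,-24,140,0,0,0]]

```text
clock: 2.65
position: [506.7, -139.6, 161.7]
ee_rot: [-0.229, 0.973, -0.0, 0.001]
contact_force: [-0.5, 0.5, 0.7]
gripper_width: 0.0
grasp_force: 0.0
```

Run:
```python
from h import *
from scipy.spatial.transform import Rotation as Ro
s=arm.read_state();T=Ro.from_quat(s["ee_rot"]).as_matrix();P=np.array(s["position"]);print(s["clock"],P,s["contact_force"],s["joints"])
C=np.array([515.3,-103.3])
for a in range(-104,70,8):
  X=np.r_[C+38*np.array([np.cos(np.radians(a)),np.sin(np.radians(a))]),126]
  print(a,(T.T@(X-P)).round(1))
```

```text
2.65 [ 506.73414123 -139.60558219  161.69702146] [-0.48767206  0.54488077  0.71247517] [ 4.04172828e-02  2.40479620e-01 -2.83194894e-01  5.72998085e-04
 -1.04469044e+00 -1.14931734e+00]
-104 [ 0.9 -0.2 35.7]
-96 [-3.4 -3.3 35.7]
-88 [-8.  -5.9 35.7]
-80 [-13.   -7.7  35.7]
-72 [-18.2  -8.9  35.7]
-64 [-23.5  -9.3  35.8]
-56 [-28.8  -8.9  35.8]
-48 [-34.   -7.9  35.8]
-40 [-38.9  -6.1  35.8]
-32 [-43.6  -3.7  35.8]
-24 [-48.   -0.6  35.8]
-16 [-51.8   3.1  35.8]
-8 [-55.1   7.2  35.8]
0 [-57.8  11.8  35.8]
8 [-59.8  16.7  35.8]
16 [-61.1  21.8  35.8]
24 [-61.7  27.1  35.8]
32 [-61.6  32.4  35.8]
40 [-60.7  37.6  35.8]
48 [-59.1  42.7  35.8]
56 [-56.9  47.5  35.7]
64 [-53.9  51.9  35.7]
```

>>> servo_tool:
  rows:
    - [[0,0,0,20,0,0,0],[0,0,0,36,0,0,0],[0,0,0,36,0,0,0],[0,-3.4,-3.3,36,0,0,0],[0,-8,-5.9,36,0,0,0],[0,-13,-7.7,36,0,0,0],[0,-18.2,-8.9,36,0,0,0],[0,-23.5,-9.3,36,0,0,0],[0,-28.8,-8.9,36,0,0,0],[0,-34,-7.9,36,0,0,0]]

```text
clock: 3.9
position: [540.3, -130.6, 124.2]
ee_rot: [-0.229, 0.973, 0.0, -0.0]
contact_force: [-0.1, 0.0, -0.9]
gripper_width: -0.1
grasp_force: 0.0
```

>>> servo_tool:
  rows:
    - [[0,-4.9,1.8,-1,0,0,0],[0,-9.6,4.2,-1,0,0,0],[0,-14,7.3,-1,0,0,0],[0,-17.8,11,-1,0,0,0],[0,-21.1,15.1,-1,0,0,0],[0,-23.8,19.7,-1,0,0,0],[0,-25.8,24.6,-1,0,0,0],[0,-27.1,29.7,-1,0,0,0],[0,-27.7,35,-1,0,0,0]]

```text
clock: 5.03
position: [549.0, -86.9, 125.3]
ee_rot: [-0.229, 0.973, 0.0, 0.0]
contact_force: [0.3, -0.6, 0.1]
gripper_width: 0.1
grasp_force: 0.0
```

Run:
```python
from h import *
import json
s=arm.read_state();print(s["clock"],s["position"],s["contact_force"],s["wrist_torque"])
a=snap("wrist","w2.png");b=snap("scene","s2.png")
a=a[150:400,180:460];b=b[200:320,215:349]
c=np.hstack([cv2.resize(x,(400,357)) for x in (a,b)]);cv2.imwrite('pics/c2.png',c[...,::-1])
```

```text
5.025 [549.01788991 -86.85577338 125.32738232] [ 0.32010896 -0.62076608  0.10537862] [ 0.00596787 -0.02960784 -0.03292744]
```

View pics/c2.png

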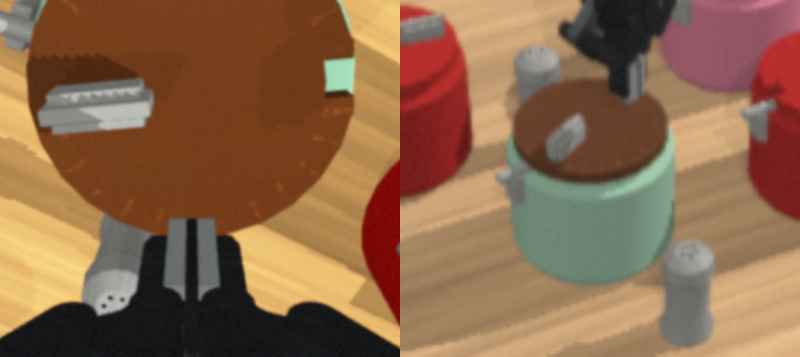

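The finger tip (wrist px ~ (313,303), scene ~ (294,233)) isn't where TCP should be, and the bar hasn't moved: the finger went over it. I'll triangulate the tip with the scene and side cameras.

Run:
```python
from h import *
X=np.array(arm.read_state()["position"])
for n in("scene","side","wrist"): print(n,proj(n,[X,X-[0,0,-20],X+[-9.85,-4.9,20]]).round(1).tolist(), proj(n,[515.3,-103.3,119.5]))
b=snap("side","d2.png");a=cv2.imread('pics/s2.png')[...,::-1]
u,v=proj("scene",X)[0].astype(int);w,z=proj("side",X)[0].astype(int)
print(u,v,w,z)
c=np.hstack([cv2.resize(i,(400,400),interpolation=cv2.INTER_CUBIC) for i in (a[v-50:v+30,u-40:u+40],b[z-50:z+30,w-40:w+40])]).copy()
for o in(200,600): cv2.circle(c,(o,250),3,(255,255,0),-1)
cv2.imwrite('pics/c3.png',c[...,::-1])
```

```text
scene [[291.1, 245.2], [291.0, 238.3], [287.2, 236.5]] [[278.43298423 241.00124051]]
side [[332.1, 214.8], [332.3, 208.3], [336.8, 208.8]] [[347.07638053 218.32318084]]
wrist [[312.8, 284.0], [312.7, 301.5], [312.7, 280.9]] [[313.25023737 213.5400686 ]]
291 245 332 214
```

View pics/c3.png

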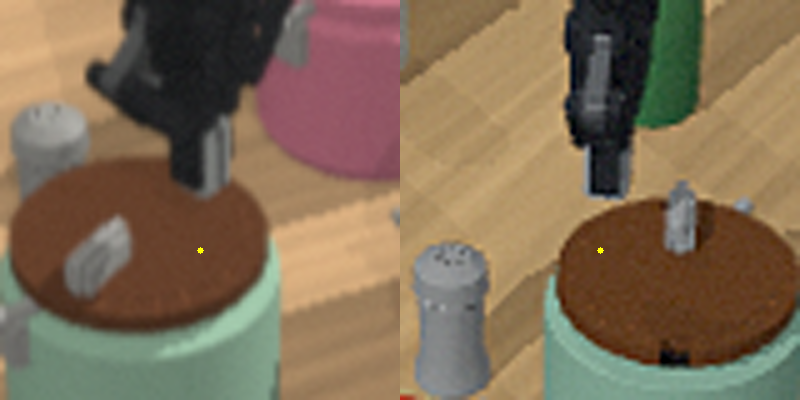

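Run:
```python
from h import *
from scipy.optimize import least_squares
p=arm.camera_params("wrist");print(arm.read_state()["gripper_width"])
im=cv2.imread('pics/w2.png')
roi=im[140:310,185:440].astype(int);b,g,r=roi[...,0],roi[...,1],roi[...,2]
m=((r-b>40)&(r<150)&(g<85)).astype(np.uint8);m=cv2.morphologyEx(m,cv2.MORPH_OPEN,np.ones((5,5)))
c=max(cv2.findContours(m,0,1)[0],key=cv2.contourArea);h=cv2.convexHull(c).reshape(-1,2)+[185,140]
h=h[(h[:,1]>150)&(h[:,1]<295)]
for z in(119.5,100,87):
  W=np.array([ray("",q,z,p) for q in h])[:,:2]
  f=least_squares(lambda v:np.hypot(*(W-v[:2]).T)-v[2],[519,-102,60],loss='soft_l1');print(z,f.x,np.abs(f.fun).mean())
# triangulate tip from scene/side
def f(X): return np.r_[proj("scene",X)[0]-[291.5,234],proj("side",X)[0]-[333.5,204.5]]
print(least_squares(f,[549,-87,125.]).x, f([549,-87,155]))
```

```text
0.18961161030196744
119.5 [ 515.48497005 -103.23776046   59.92716643] 0.12628627900381914
100 [ 519.89893971 -101.01688278   66.16143936] 0.13938742757481962
87 [522.84158134 -99.53628648  70.31764893] 0.1481158173020752
[547.40244652 -86.2798843  157.28923292] [-0.58723169  1.00971697 -1.0688174   0.64457357]
```

The arm pose and camera agree with each other (lid refit at the same centre, r=59.9). However, the real fingertip sits about 32 mm above the reported TCP, so it swept over the bar. I'll go back to the start of the sweep and descend the extra distance there in steps.

>>> servo_tool:
  rows:
    - [[0,31,-14,0,0,0,0],[0,62,-27,0,0,0,0],[0,62,-27,0,0,0,0],[0,62,-27,12,0,0,0],[0,62,-27,20,0,0,0],[0,62,-27,25,0,0,0],[0,62,-27,28,0,0,0],[0,62,-27,28,0,0,0]]

```text
clock: 6.18
position: [505.8, -138.9, 97.0]
ee_rot: [-0.23, 0.973, 0.0, -0.0]
contact_force: [0.2, -0.7, 0.2]
gripper_width: -0.1
grasp_force: 0.0
```

Run:
```python
from h import *
s=arm.read_state();X=np.array(s["position"]);print(s["clock"],X,s["contact_force"])
a=snap("scene","s4.png");b=snap("side","d4.png");Y=X+[0,0,32]
q=[proj(n,Y)[0].astype(int) for n in("scene","side")];print(q)
c=np.hstack([cv2.resize(i[v-45:v+35,u-40:u+40],(400,400),interpolation=cv2.INTER_CUBIC) for i,(u,v) in zip((a,b),q)])
cv2.imwrite('pics/c4.png',c[...,::-1])
```

```text
6.175 [ 505.79083656 -138.87865498   97.04888864] [ 0.16537824 -0.68220947  0.24271219]
[array([262, 239]), array([358, 209])]
```

View pics/c4.png

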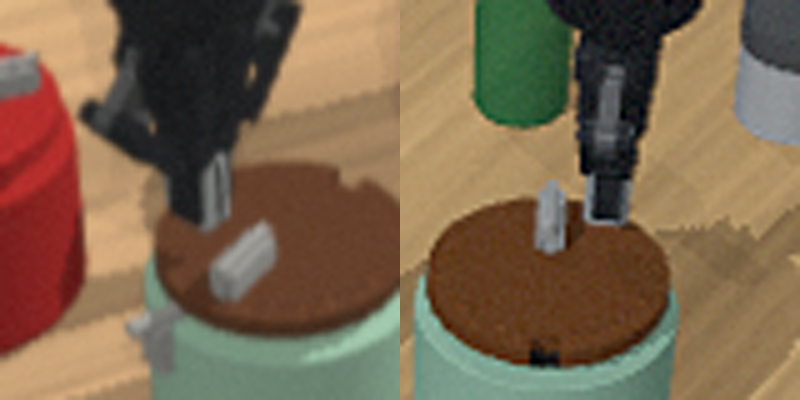

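>>> servo_tool:
  rows:
    - [[0,0,-1,3.5,0,0,0],[0,-3.9,-4.4,3.5,0,0,0],[0,-8.5,-7,3.5,0,0,0],[0,-13.5,-8.8,3.5,0,0,0],[0,-18.7,-10,3.5,0,0,0],[0,-24,-10.4,3.5,0,0,0],[0,-29.3,-10,3.5,0,0,0],[0,-34.5,-9,3.5,0,0,0]]

```text
clock: 7.28
position: [537.6, -132.0, 93.6]
ee_rot: [-0.229, 0.973, 0.001, -0.003]
contact_force: [-8.3, -1.6, 5.5]
gripper_width: -0.1
grasp_force: 4.7
```

Run:
```python
from h import *
s=arm.read_state();X=np.array(s["position"]);print(s["clock"],X,s["contact_force"],s["wrist_torque"])
a=snap("wrist","w5.png");b=snap("scene","s5.png")
c=np.hstack([cv2.resize(a[110:410,160:460],(400,400)),cv2.resize(b[200:290,230:320],(400,400),interpolation=cv2.INTER_CUBIC)])
cv2.imwrite('pics/c5.png',c[...,::-1])
```

```text
7.275 [ 537.61890562 -131.97968925   93.55928758] [-8.27006512 -1.58936845  5.47889639] [-0.35661646  2.1965648  -0.01975292]
```

View pics/c5.png

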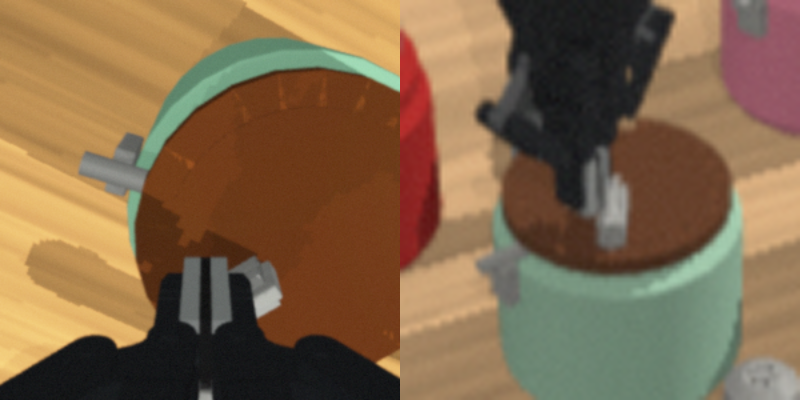

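The lid is turning: the bar (wrist crop (262,290)) is being pushed ahead of the finger. I'll continue the arc.

>>> servo_tool:
  rows:
    - [[0,-4.9,1.8,-1,0,0,0],[0,-9.6,4.2,-1,0,0,0],[0,-14,7.3,-1,0,0,0],[0,-17.8,11,-1,0,0,0],[0,-21.1,15.1,-1,0,0,0],[0,-23.8,19.7,-1,0,0,0],[0,-25.8,24.6,-1,0,0,0],[0,-27.1,29.7,-1,0,0,0],[0,-27.7,35,-1,0,0,0],[0,-27.6,40.3,-1,0,0,0]]

```text
clock: 8.62
position: [548.7, -83.3, 95.4]
ee_rot: [-0.23, 0.973, -0.001, 0.001]
contact_force: [2.2, -5.4, 1.5]
gripper_width: -0.1
grasp_force: 2.1
```

```bash
cat > lid.py <<'E'
from h import *
from scipy.spatial.transform import Rotation as Ro
C=np.array([515.3,-103.3])
s=arm.read_state();X=np.array(s["position"]);T=Ro.from_quat(s["ee_rot"]).as_matrix()
print(s["clock"],X.round(1),s["contact_force"].round(1) if hasattr(s["contact_force"],'round') else s["contact_force"])
d=X[:2]-C;print("finger ang",np.degrees(np.arctan2(d[1],d[0])),np.hypot(*d))
# unwarp lid top plane from the three cameras; find non-brown at r=54 (notch) / bar
A=np.radians(np.arange(0,360,1.))
for n in("scene","side","wrist"):
    p=arm.camera_params(n);im=arm.get_image(n)
    cv2.imwrite(f'pics/l_{n}_{s["clock"]:.2f}.png',im[...,::-1])
    out=[]
    for r in(53,55,57):
        pts=proj(n,[[*(C+r*np.array([np.cos(a),np.sin(a)])),119.5] for a in A],p).astype(np.float32)
        v=cv2.remap(im,pts[None,:,0],pts[None,:,1],cv2.INTER_LINEAR,borderValue=(90,45,20))[0].astype(int)
        out.append((v[:,0]-v[:,2]<20)|(v[:,1]>v[:,0]))
    m=np.mean(out,0)>.5;i=np.where(m)[0]
    g=np.split(i,np.where(np.diff(i)>3)[0]+1) if len(i) else []
    print(n,[(int(k[0]),int(k[-1])) for k in g])
E
python3 lid.py
```

```text
8.625 [548.7 -83.3  95.4] [ 2.2 -5.4  1.5]
finger ang 30.893437902352428 38.8720661243971
scene [(98, 161)]
side [(0, 8), (333, 359)]
wrist [(13, 57), (224, 237)]
```

```bash
cat > arc.py <<'E'
from h import *; import sys
from scipy.spatial.transform import Rotation as Ro
C=np.array([515.3,-103.3]);s=arm.read_state();P=np.array(s["position"]);T=Ro.from_quat(s["ee_rot"]).as_matrix()
for a in map(float,sys.argv[1:]):
  X=np.r_[C+38*np.array([np.cos(np.radians(a)),np.sin(np.radians(a))]),P[2]];print(a,(T.T@(X-P)).round(1))
E
python3 arc.py 37 43 49 55 61 66 69
```

```text
37.0 [ 1.4  3.4 -0. ]
43.0 [ 2.3  7.3 -0. ]
49.0 [ 3.7 11.1 -0. ]
55.0 [ 5.4 14.7 -0. ]
61.0 [ 7.5 18.1 -0. ]
66.0 [ 9.4 20.7 -0. ]
69.0 [10.7 22.2 -0.1]
```

>>> servo_tool:
  rows:
    - [[0,1.4,3.4,0,0,0,0],[0,2.3,7.3,0,0,0,0],[0,3.7,11.1,0,0,0,0],[0,5.4,14.7,0,0,0,0],[0,7.5,18.1,0,0,0,0],[0,9.4,20.7,0,0,0,0],[0,10.7,22.2,0,0,0,0],[0,10.7,22.2,0,0,0,0]]

```text
clock: 9.78
position: [527.6, -67.9, 94.8]
ee_rot: [-0.229, 0.973, 0.0, -0.0]
contact_force: [2.1, -0.2, -0.3]
gripper_width: -0.2
grasp_force: 1.2
```

```bash
python3 lid.py; python3 arc.py 70 72 74 76 78 80 82 84
```

```text
9.775 [527.6 -67.9  94.8] [ 2.1 -0.2 -0.3]
finger ang 70.87628108677394 37.460910757478686
scene [(94, 129)]
side [(269, 277), (321, 358)]
wrist [(34, 76), (84, 92), (268, 278)]
70.0 [-0.8  0.1 -0. ]
72.0 [0.2 1.1 0. ]
74.0 [1.1 2.  0. ]
76.0 [2.1 2.9 0. ]
78.0 [3.1 3.7 0. ]
80.0 [4.2 4.5 0. ]
82.0 [5.3 5.3 0. ]
84.0 [6.4 6.  0. ]
```

>>> servo_tool:
  rows:
    - [[0,0.5,1.2,0,0,0,0],[0,1.6,2.5,0,0,0,0],[0,1.6,2.5,0,0,0,0]]

```text
clock: 10.3
position: [525.1, -66.6, 94.8]
ee_rot: [-0.229, 0.973, 0.0, -0.0]
contact_force: [2.8, -2.1, -0.5]
gripper_width: -0.3
grasp_force: 1.2
```

```bash
python3 lid.py
python3 - <<'E'
from h import *
C=np.array([515.3,-103.3])
outs=[]
for n,z in(("wrist",119.5),("wrist",107),("scene",107),("side",119.5)):
    p=arm.camera_params(n);im=arm.get_image(n)
    A=np.radians(np.linspace(255,305,400));Rr=np.linspace(88,44,150)
    g=np.array([[[*(C+r*np.array([np.cos(a),np.sin(a)])),z] for a in A] for r in Rr])
    m=proj(n,g.reshape(-1,3),p).reshape(150,400,2).astype(np.float32)
    o=cv2.remap(im,m[...,0],m[...,1],cv2.INTER_CUBIC)
    for d in range(255,305,5):
        x=int((d-255)*8); o[:5 if d%10 else 12,x:x+1]=(255,0,0); o[-5 if d%10 else -12:,x:x+1]=(255,0,0)
    outs.append(o)
cv2.imwrite('pics/pol.png',np.vstack([np.hstack(outs[:2]),np.hstack(outs[2:])])[...,::-1])
E
```

```text
10.3 [525.1 -66.6  94.8] [ 2.8 -2.1 -0.5]
finger ang 75.0007772158235 37.9498449790141
scene [(94, 129)]
side [(272, 276), (319, 358)]
wrist [(35, 80), (88, 95), (272, 281)]
```

View pics/pol.png

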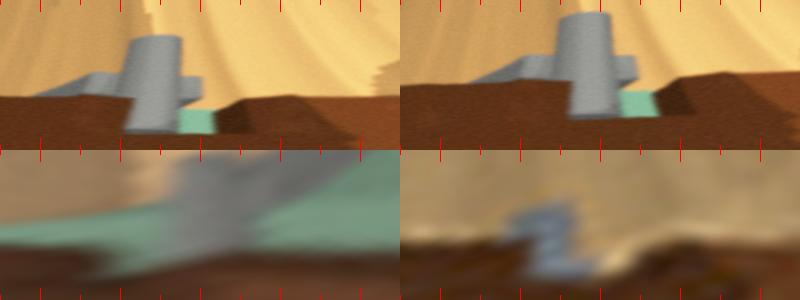

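The polar view shows the notch centre at about 278.2° and the pin at about 278.6° (wrist notch edges at x ≈ 128–245, pin inside), which is well within the ±2.4° play. I'll back off the bar, lift, and move to the lid centre.

>>> servo_tool:
  rows:
    - [[0,-7.5,-6.5,0,0,0,0],[0,-7.5,-6.5,-15,0,0,0],[0,-7.5,-6.5,-28,0,0,0],[0,10,-25,-28,0,0,0],[0,29,-40,-28,0,0,0],[0,29,-40,-28,0,0,0],[0,29,-40,-14,0,0,0],[0,29,-40,0,0,0,0],[0,29,-40,3,0,0,0],[0,29,-40,3,0,0,0]]

```text
clock: 11.9
position: [517.1, -115.2, 91.2]
ee_rot: [-0.23, 0.973, 0.0, -0.001]
contact_force: [-0.4, 0.0, 0.3]
gripper_width: -0.0
grasp_force: 0.0
```

```bash
python3 lid.py
```

```text
11.9 [ 517.1 -115.2   91.2] [-0.4  0.   0.3]
finger ang -81.31523842208225 12.051838995299969
scene [(103, 120), (154, 189)]
side [(272, 276), (285, 308)]
wrist [(0, 11), (18, 79), (83, 100), (272, 280), (327, 359)]
```

Notch unchanged (272–280). Now I'll press slowly, 0.5 mm per row.

>>> servo_tool:
  rows:
    - [[0,0,0,0.5,0,0,0],[0,0,0,1,0,0,0],[0,0,0,1.5,0,0,0],[0,0,0,2,0,0,0],[0,0,0,2.5,0,0,0],[0,0,0,3,0,0,0],[0,0,0,3.5,0,0,0],[0,0,0,4,0,0,0]]

```text
clock: 13.05
position: [517.2, -115.4, 87.8]
ee_rot: [-0.229, 0.973, 0.0, 0.0]
contact_force: [0.0, -0.3, 0.9]
gripper_width: 0.3
grasp_force: 0.0
```

>>> servo_tool:
  rows:
    - [[0,0,0,0.5,0,0,0],[0,0,0,1,0,0,0],[0,0,0,1.5,0,0,0],[0,0,0,2,0,0,0],[0,0,0,2.5,0,0,0],[0,0,0,3,0,0,0]]

```text
clock: 13.8
position: [517.2, -115.4, 84.8]
ee_rot: [-0.229, 0.973, 0.0, 0.0]
contact_force: [1.4, 0.6, -1.1]
gripper_width: -0.0
grasp_force: 0.0
```

>>> servo_tool:
  rows:
    - [[0,0,0,0.5,0,0,0],[0,0,0,1,0,0,0],[0,0,0,1.5,0,0,0],[0,0,0,2,0,0,0]]

```text
clock: 14.3
position: [517.2, -115.4, 82.8]
ee_rot: [-0.229, 0.973, 0.0, -0.0]
contact_force: [-0.9, 0.3, -0.1]
gripper_width: 0.2
grasp_force: 0.0
```

>>> servo_tool:
  rows:
    - [[0,0,0,0.5,0,0,0],[0,0,0,1,0,0,0],[0,0,0,1.5,0,0,0]]

```text
clock: 14.68
position: [517.2, -115.4, 81.3]
ee_rot: [-0.229, 0.973, 0.0, -0.0]
contact_force: [-0.6, 0.4, -0.1]
gripper_width: -0.2
grasp_force: 0.0
```

>>> servo_tool:
  rows:
    - [[0,0,0,0.5,0,0,0],[0,0,0,1,0,0,0],[0,0,0,1.5,0,0,0],[0,0,0,2,0,0,0]]

```text
clock: 15.18
position: [517.2, -115.5, 79.8]
ee_rot: [-0.229, 0.973, -0.0, 0.0]
contact_force: [-2.0, 1.1, 4.8]
gripper_width: -0.1
grasp_force: 2.1
```

```bash
python3 lid.py
python3 - <<'E'
from h import *
# tip row: dark/grey finger column scan on side image vs lid plane; fit lid height from scene silhouettes
C=np.array([515.3,-103.3])
X=np.array(arm.read_state()["position"])
import numpy as np
im=cv2.imread(sorted(__import__('glob').glob('pics/l_side_*'),key=__import__('os').path.getmtime)[-1])
for dz in (30,34,38,42):
  u,v=proj("side",X+[0,0,dz])[0]; print(dz,(u,v))
u=int(round(u))
for r in range(200,232): print(r,im[r,u-1:u+2].mean(0).astype(int)[::-1],end=' ')
E
```

```text
15.175 [ 517.2 -115.5   79.8] [-2.   1.1  4.8]
finger ang -81.01213657251483 12.357390921644406
scene [(103, 120), (150, 202)]
side [(272, 276), (285, 312)]
wrist [(0, 11), (19, 100), (272, 280), (315, 359)]
30 (np.float64(348.94301478353816), np.float64(218.61646088615637))
34 (np.float64(349.01840500195345), np.float64(217.36738002834696))
38 (np.float64(349.09410413815226), np.float64(216.1130224997849))
42 (np.float64(349.17011400176256), np.float64(214.85335628904542))
200 [106 111 114] 201 [84 88 91] 202 [72 74 79] 203 [53 55 55] 204 [43 46 49] 205 [32 33 36] 206 [20 24 25] 207 [35 37 40] 208 [24 24 26] 209 [26 30 33] 210 [33 33 39] 211 [30 32 37] 212 [31 31 38] 213 [28 32 38] 214 [34 34 38] 215 [27 32 36] 216 [39 46 52] 217 [83 69 59] 218 [69 41 19] 219 [68 39 19] 220 [65 36 19] 221 [80 46 18] 222 [83 51 26] 223 [90 53 26] 224 [88 51 22] 225 [91 57 27] 226 [90 53 24] 227 [92 57 23] 228 [92 57 28] 229 [97 59 31] 230 [98 58 30] 231 [91 54 24]
```

Contact at TCP z ≈ 80 with about 5 N. I'll continue the slow press and watch the force.

>>> servo_tool:
  rows:
    - [[0,0,0,0.5,0,0,0],[0,0,0,1,0,0,0],[0,0,0,1.5,0,0,0],[0,0,0,2,0,0,0]]

```text
clock: 15.82
position: [517.2, -115.4, 77.3]
ee_rot: [-0.229, 0.973, -0.0, 0.0]
contact_force: [-1.1, 0.3, 5.1]
gripper_width: -0.3
grasp_force: 2.1
```

>>> servo_tool:
  rows:
    - [[0,0,0,0.5,0,0,0],[0,0,0,1,0,0,0],[0,0,0,1.5,0,0,0],[0,0,0,2,0,0,0],[0,0,0,2.5,0,0,0],[0,0,0,3,0,0,0]]

```text
clock: 16.58
position: [517.3, -115.5, 74.3]
ee_rot: [-0.229, 0.973, -0.0, 0.0]
contact_force: [-0.2, 0.5, 4.4]
gripper_width: -0.2
grasp_force: 2.1
```

>>> servo_tool:
  rows:
    - [[0,0,0,0.5,0,0,0],[0,0,0,1,0,0,0],[0,0,0,1.5,0,0,0],[0,0,0,2,0,0,0]]

```text
clock: 17.08
position: [517.3, -115.5, 72.3]
ee_rot: [-0.229, 0.973, -0.0, 0.0]
contact_force: [-1.7, -0.0, 3.8]
gripper_width: 0.1
grasp_force: 2.1
```

>>> servo_tool:
  rows:
    - [[0,0,0,0.4,0,0,0],[0,0,0,0.8,0,0,0],[0,0,0,1.2,0,0,0]]

```text
clock: 17.45
position: [517.3, -115.5, 71.5]
ee_rot: [-0.229, 0.973, -0.0, 0.0]
contact_force: [-1.1, 0.9, 7.5]
gripper_width: 0.3
grasp_force: 4.0
```

>>> servo_tool:
  rows:
    - [[0,0,0,0.3,0,0,0],[0,0,0,0.6,0,0,0]]

```text
clock: 17.7
position: [517.3, -115.5, 71.4]
ee_rot: [-0.23, 0.973, -0.0, 0.0]
contact_force: [-1.8, 0.8, 10.2]
gripper_width: 0.1
grasp_force: 5.2
```

The force is rising and z has stopped (about 9 mm of travel), so the lid is at its stop. I'll hold briefly, then retreat straight up and clear.

>>> servo_tool:
  rows:
    - [[0,0,0,0.3,0,0,0],[0,0,0,0.3,0,0,0]]

```text
clock: 17.95
position: [517.3, -115.5, 71.4]
ee_rot: [-0.23, 0.973, -0.0, 0.0]
contact_force: [-3.7, 0.3, 10.9]
gripper_width: 0.1
grasp_force: 5.4
```

>>> servo_tool:
  rows:
    - [[0,0,0,-5,0,0,0],[0,0,0,-40,0,0,0],[0,0,0,-90,0,0,0],[0,0,0,-140,0,0,0],[0,-40,0,-190,0,0,0],[0,-90,0,-200,0,0,0],[0,-90,0,-200,0,0,0],[0,-90,0,-200,0,0,0]]

```text
clock: 18.95
position: [597.0, -75.1, 268.6]
ee_rot: [-0.229, 0.973, 0.0, -0.001]
contact_force: [0.3, -0.5, 0.7]
gripper_width: -0.2
grasp_force: 0.0
```

```bash
python3 lid.py
python3 - <<'E'
from h import *
from scipy.optimize import least_squares
p=arm.camera_params("wrist");im=arm.get_image("wrist")[...,::-1]
C=np.array([515.3,-103.3])
u,v=proj("wrist",[*C,110],p)[0].astype(int);print(u,v)
x0,y0=max(u-90,0),max(v-90,0)
roi=im[y0:v+90,x0:u+90].astype(int);b,g,r=roi[...,0],roi[...,1],roi[...,2]
m=((r-b>40)&(r<140)&(g<85)).astype(np.uint8);m=cv2.morphologyEx(m,cv2.MORPH_OPEN,np.ones((5,5)))
c=max(cv2.findContours(m,0,1)[0],key=cv2.contourArea);h=cv2.convexHull(c).reshape(-1,2)+[x0,y0]
for z in(119.5,110.5):
  W=np.array([ray("",q,z,p) for q in h])[:,:2]
  f=least_squares(lambda w:np.hypot(*(W-w[:2]).T)-w[2],[515,-103,60],loss='soft_l1');print(z,f.x,np.abs(f.fun).mean())
E
```

```text
18.95 [597.  -75.1 268.6] [ 0.3 -0.5  0.7]
finger ang 19.031767699383032 86.41923124392754
scene [(105, 108), (185, 223)]
side [(95, 109), (264, 276)]
wrist [(272, 285)]
326 117
119.5 [ 515.47896975 -103.62137828   57.99673936] 0.11948348720456135
110.5 [ 515.33087679 -103.35989193   59.56958632] 0.12272067152662666
```

The wrist refit puts the lid top at 110.5 mm (r 59.57, against 59.63 at the start), so it's home. The notch is at 278.5°, over the pin.

```bash
python3 -c "
from bench import arm
print(arm.job_done())"
```

```text
the job is handed in; nothing more can be done
None
```

The mint crock's lid is turned with its notch over the pin and pressed fully home (about 9 mm of travel, at most about 11 N); the arm is clear and the job is handed in at about 19 s of the 51 s allowed.

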